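# Tuck the photo scale under the copy board's flap and hold it flat

### The arm

A 7-joint arm with a two-finger parallel gripper is mounted at the origin on a cart in front of the work surface, level with it; the furniture and walls round the work are solid. World frame = base frame: x ahead of the robot, y to its left, z up, the work surface at z = 0. Lengths are in m, angles in degrees, forces in N, time in s.
With the tool pointing down it reaches from about 0.4 to 0.9 m from the base axis. Payload 5.5 kg.
Tool frame: the origin (TCP) lies midway between the tips of the shut fingers; the grasp point (between the pads) lies 19 mm behind it; z points along the fingers, y is the line along which they close (so a half turn about z gives the same grasp; the last joint's range is limited). The gripper opens to 92 mm and grips with 3 to 60 N. Pads are 19 mm wide; open, the fingers measure 130 mm over their backs; the gripper's body (75 mm by 190 mm) begins 47 mm behind the grasp point.
Start: joints at [-61.753, 28.699, -24.465, 88.831, 12.651, 65.22, -12.049], TCP at [0.148, 0.633, 0.227] pointing down, gripper open.
Joint ranges: [-164.97, 164.97], [-17.58, 116.51], [-87.97, 89.64], [11.32, 138.91], [-80.73, 260.73], [10.89, 115.49], [-147.41, 147.41]. Speed limits (degrees/s): [147.25, 147.25, 180, 180, 180, 180, 180].

### API

Orientations are given as a 3x3 rotation matrix whose columns are the frame's x, y, z axes.
In Python, from plant import arm gives the robot as it stands.
- The arm moves only by the tool apply_moves, never from a script. Its argument "steps" is a list of rows, each an object of numbers: "hand": the opening in per cent of the stroke, from 0 (shut) to 100 (fully open); "x", "y", "z": the shift along the tool's x, y, z in cm; "yaw": the turn about the tool's z in rad. In form: [{"hand": .., "x": .., "y": .., "z": .., "yaw": ..}, ...]. A call has 1 to 10 rows; each row shifts and turns the commanded pose from where the row before left it, along the tool's axes as they then stand; what a row does not reach is not made up. A row lasts 1/8 s, in which the tool goes at most 62.5 mm and 10.7 degrees, less where a joint would pass 70% of its speed; a pose out of reach is approached as far as the arm can. A call is refused whole if a number of a shift passes 6.25 or a number of a turn 0.188, either way. A call with a gripper value outside its range is refused whole. The fingers move at their own pace and stop on an object; "squeeze" is the grip in N (left out, the last holds). Time passes only in rows, so rows that do not move let the fingers close. It gives the time, the measured TCP pose, the force, the opening and the grip force at its end, in the units of the state.
- arm.observe(): the state, without advancing time (a new reading comes with each control period).
- arm.read_camera(name): name is "side" or "top"; returns a dict with "color" (480x640x3 uint8, blue, green, red), "fx", "fy", "cx", "cy" (pixels), "T" (4x4, takes a point from camera to world coordinates). Camera axes: x right, y up, looking along -z (the intrinsics and any distortion apply to the point x, -y, -z); pixel columns grow to the right and rows downward; lengths in m; the calibration is good to about 2 mm. A picture is of the moment at which its call begins. There is no depth.
- arm.sign_off(): hands the job in; it is judged then, once.
The state is a dict: "clock": time; "joint_positions": joint angles; "joint_vel": joint speeds; "joint_torque": joint torques, N m; "ee_pos": TCP position; "tcp_rot": TCP orientation; "contact_force": force on the tool from outside, world axes, zero at the start; "ft_torque": the same for the moment, N m; "opening": finger opening in m; "finger_force": force on a finger pad.
Only numpy, scipy, OpenCV 4.12 (cv2) and the standard library are available. Lean on these libraries where they do the work, as an engineer would, in place of code of your own. Each camera call takes 0.05 s, during which the arm holds its last target. There are 200 camera calls.

### The job

For a photograph of the specimen board, pick up the aluminium angle-shaped scale and slide its thin front edge straight in under the turned-up lip of the board's white flap, about the middle of the flap and a good 25 mm in past the lip, without lifting the flap. Then press the scale firmly flat on the board, and finish while still holding it pressed down there. Leave the two dropper bottles and the glass dish where they stand.

Things in the scene. Friction and masses are not known exactly. Their poses are not given: they have to be found in the camera images.
- board: Fixed grey copy board on the desk, 195 (x) x 220 (y) mm, its flat top 10 mm above the desk. Origin at desk level, midway across, 120 mm behind the front (robot-side) edge and 75 mm before the rear one; x points from the front edge to the flap's hinge at the rear, y to the left along the flap's edge, z up. The white flap covers the rear part; in front of its lip the board is bare.
- flap (a joint): Lift angle of the white flap, 200 mm wide (y), 2.4 mm thick: hinged at board x = +60 mm, flat to x = -10 mm with a 5 mm gap over the board, then a lip rising 5 mm to its tip at x = -22 mm. 0 at rest on its stop (the gap stays), grows as the lip is lifted. 50 g, no spring, falls back by its weight.
- flap_lip (a point): Middle of the flap's lip tip at rest: board x = -22 mm, 20 mm above the desk (10 mm above the board).
- scale: Loose aluminium angle, about 0.15 kg, with tick marks, on the desk left of the board. Flat leg 90 (x) x 110 (y) x 3 mm; along its rear edge (-x) an upstand 10 mm thick, 110 mm long, 40 mm high over the underside, to hold it by (pinch along x). Origin: centre of the underside; x points to the thin front edge (at x = +44 mm), z up; the upstand's mid-plane is at x = -40 mm.
- scale_edge_left (a point): Left (+y) end of the scale's thin front edge, on the underside: (44, 55, 0) mm in the scale's frame.
- scale_edge_mid (a point): Middle of the scale's thin front edge, on the underside: (44, 0, 0) mm in the scale's frame.
- scale_edge_right (a point): Right (-y) end of the scale's thin front edge, on the underside: (44, -55, 0) mm in the scale's frame.
- bottle_big: Bystander: the larger brown dropper bottle, 33 mm across, 88 mm high, upright behind the scale. Origin at the centre of its underside.
- bottle_small: Bystander: the smaller brown dropper bottle, 29 mm across, 72 mm high, upright. Origin at the centre of its underside.
- dish: Bystander: round covered glass dish, 61 mm across, 14 mm high. Origin at the centre of its underside.
There are look-alikes about, which are no part of the job. Several things look just like the scale: the one meant starts nearest to the robot's base.

How it is judged:
By the outcome, as a careful person would: the job done as asked, in the order asked, and still so for the second after the job is handed in, while the arm keeps its last pose, push and grip.
It also fails if it takes over 38 s, if anything falls off the work surface, if the arm or the gripper's body presses on something with over 40 N, if the wrist force passes 120 N, or if a joint passes its speed limit or range.

## Working session

There is one attempt and no reset: what is moved stays moved. The work goes in short steps, Python scripts to look and compute and a tool call to move; the robot and the scene stay as the last step left them, time stands still between calls to the robot, and variables do not carry over. Pictures are saved under pics/ and viewed, at most 10 in all, crops included, and the job is handed in when it is done.

Besides the shell and the picture viewer there is one more tool, called after ">>>" by a JSON object that holds its "name" and its "arguments", one argument or row to a line. apply_moves: Moves the arm, as the interface text tells. Its arguments: {"type":"object","properties":{"steps":{"type":"array"},"squeeze":{"type":"number"}},"required":["steps"]}

```bash
mkdir -p pics; cat > h.py <<'E'
from plant import arm
import numpy as np, cv2, json
def shot(n,f):
    c=arm.read_camera(n); cv2.imwrite(f'pics/{f}.png',c['color'])
    np.savez(f'pics/{f}.npz',**{k:np.array(v) for k,v in c.items()}); return c
def ray(f,u,v):
    c=np.load(f'pics/{f}.npz'); T=c['T']
    d=T[:3,:3]@np.array([(u-c['cx'])/c['fx'],-(v-c['cy'])/c['fy'],-1]); return T[:3,3],d
def atz(f,u,v,z):
    o,d=ray(f,u,v); return o+d*(z-o[2])/d[2]
def proj(f,p):
    c=np.load(f'pics/{f}.npz'); T=c['T']; q=T[:3,:3].T@(np.array(p)-T[:3,3])
    return np.array([c['cx']+c['fx']*q[0]/-q[2], c['cy']-c['fy']*q[1]/-q[2]])
E
python3 - <<'E'
from h import *
for n in('top','side'):
    c=shot(n,n+'0'); print(n,{k:v for k,v in c.items() if k not in('color',)})
s=arm.observe(); print(s['clock'],s['ee_pos'],s['tcp_rot'],s['contact_force'])
E
```

```text
top {'fx': 453.1274311597266, 'fy': 453.1274311597266, 'cx': 317.0101937742416, 'cy': 242.69854298534196, 'T': array([[-0.02664258,  0.99765796, -0.0629982 ,  0.58262292],
       [-0.99963657, -0.02633021,  0.00578362,  0.13522997],
       [ 0.00411132,  0.0631294 ,  0.99799688,  0.90556624],
       [ 0.        ,  0.        ,  0.        ,  1.        ]])}
side {'fx': 449.4821035896333, 'fy': 449.4821035896333, 'cx': 315.4895943391702, 'cy': 246.01555459652099, 'T': array([[-0.90753518,  0.26926794, -0.32229593,  0.36564396],
       [-0.4195995 , -0.5488549 ,  0.72297618,  0.77075409],
       [ 0.0177806 ,  0.79136153,  0.61108983,  0.58449642],
       [ 0.        ,  0.        ,  0.        ,  1.        ]])}
0.1 [0.14793918 0.63230919 0.22579929] [[-9.73726105e-01  2.27721919e-01 -4.46547702e-04]
 [ 2.27722351e-01  9.73724650e-01 -1.68446414e-03]
 [ 5.12250975e-05 -1.74189560e-03 -9.99998482e-01]] [-0.796593   -0.01676755  0.18299905]
```

View pics/top0.png

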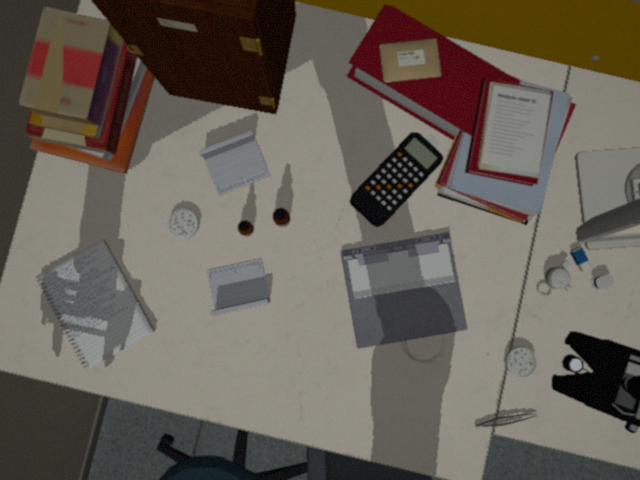

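View pics/side0.png

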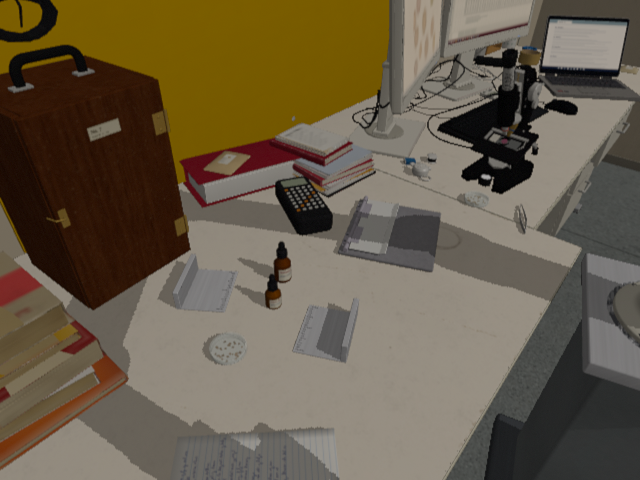

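The top picture shows two angle scales. One is at (239,287), with its upstand toward the robot at row ~308. The other is at (236,160), farther back with its upstand at the rear. The scale at (239,287) is nearest the base and lies left of the board at (405,290), with the bottles behind it at (246,228) and (281,216), so it fits the description. I'll confirm it in enlarged crops.

```bash
python3 - <<'E'
from h import *
a=cv2.imread('pics/top0.png'); b=cv2.imread('pics/side0.png')
def crop(im,u,v,w,h,s):
    r=cv2.resize(im[v:v+h,u:u+w],None,fx=s,fy=s,interpolation=cv2.INTER_CUBIC)
    for k in range(0,w,10):
        cv2.line(r,(k*s,0),(k*s,6 if (u+k)%50 else 16),(0,0,255),1)
        if (u+k)%50==0: cv2.putText(r,str(u+k),(k*s,28),0,.4,(0,0,255),1)
    for k in range(0,h,10):
        cv2.line(r,(0,k*s),(6 if (v+k)%50 else 16,k*s),(0,0,255),1)
        if (v+k)%50==0: cv2.putText(r,str(v+k),(18,k*s),0,.4,(0,0,255),1)
    return r
A=np.hstack([crop(a,200,250,80,70,5),crop(b,285,290,80,70,5)])
B=np.hstack([crop(a,330,220,150,140,2),crop(b,330,190,120,90,2)[:280] if 0 else cv2.copyMakeBorder(crop(b,330,190,120,90,4),0,0,0,0,0)[:280,:480]]) if 0 else None
cv2.imwrite('pics/c1.png',A)
t=crop(a,330,225,145,130,4); cv2.imwrite('pics/c2.png',t)
E
```

```text
(no output)
```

View pics/c1.png

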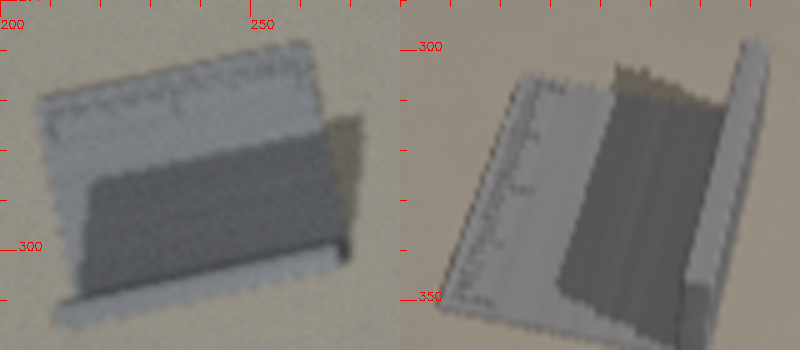

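View pics/c2.png

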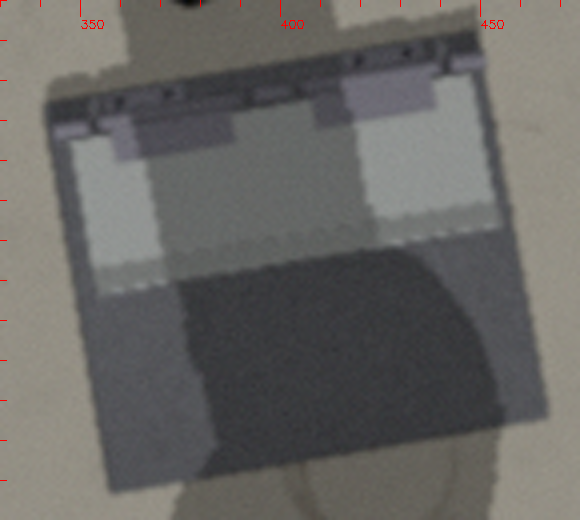

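Scale confirmed: angle with tick marks along the front edge, from (207.6,270) to (261.4,258.4) in the top view, and its upstand nearest the robot. Board front corners are at (357.5,348) and (467,329), and the lip runs from (355,298.8) to (455,281.3). Next I fit the poses.

```bash
cat > fit.py <<'E'
from h import *
from scipy.optimize import least_squares
def fit(obs,x0,zoff=0):
    def P(q,p):
        c,s=np.cos(q[2]),np.sin(q[2]); return [q[0]+c*p[0]-s*p[1],q[1]+s*p[0]+c*p[1],p[2]+zoff]
    f=lambda q:np.concatenate([proj(o[0],P(q,np.array(o[2])/1e3))-o[1] for o in obs])
    r=least_squares(f,x0,x_scale=[.01,.01,.02],loss='soft_l1'); return r.x,r.fun.reshape(-1,2)
E
python3 - <<'E'
from fit import *
t,s='top0','side0'
sc=[(t,(207.6,270),(44,55,3)),(t,(261.4,258.4),(44,-55,3)),(t,(211.4,315.6),(-45,55,40)),(t,(270,302.4),(-45,-55,40)),
(t,(212.4,310.6),(-35,55,40)),(t,(269,298),(-35,-55,40)),
(s,(293,351),(44,55,3)),(s,(309,304.4),(44,-55,3)),(s,(342.2,346.4),(-35,55,40)),(s,(347,347),(-45,55,40)),(s,(354.6,297.6),(-35,-55,40)),(s,(358.6,299.5),(-45,-55,40))]
bd=[(t,(357.5,348),(-120,110,10)),(t,(467,329),(-120,-110,10)),(t,(341.3,250.8),(75,110,10)),(t,(450,233.3),(75,-110,10)),
(t,(355,298.8),(-22,100,20)),(t,(455,281.3),(-22,-100,20))]
a=atz(t,239,287,0);b=atz(t,405,300,.01)
for o,x in((sc,[a[0],a[1],.2]),(bd,[b[0],b[1],-.2])):
  for sub in ([o,[k for k in o if k[0]==t],[k for k in o if k[0]==s]]):
    if not sub: continue
    q,r=fit(sub,x); print(q,np.degrees(q[2])); 
    if sub is o: print(r.round(1).tolist())
for n,p in(('bigB',(246,228)),('smallB',(281,216)),('dish',(184,221))): print(n,atz(t,*p,.08 if 'B' in n else .014))
E
```

```text
[0.55749112 0.28788224 0.19389782] 11.109526931023419
[[-0.8, 0.5], [-0.5, -0.0], [0.3, 0.8], [-1.5, 1.2], [-1.8, 0.6], [-1.6, 0.4], [-0.6, -1.2], [0.1, -1.1], [-1.0, -1.9], [0.6, -1.3], [-1.2, -1.3], [0.5, -2.2]]
[0.55861032 0.28587899 0.19685135] 11.278751360267202
[0.55584165 0.29058623 0.19208841] 11.005855452685315
[ 0.56368071 -0.03573429  0.1379914 ] 7.906324899537464
[[-0.1, 0.8], [1.0, 1.0], [-0.6, -0.5], [-0.1, -1.1], [-0.6, -0.4], [0.5, 0.2]]
[ 0.56368071 -0.03573429  0.1379914 ] 7.906324899537464
bigB [0.66507689 0.25950199 0.08      ]
smallB [0.68546395 0.19508159 0.08      ]
dish [0.68876168 0.3915419  0.014     ]
```

>>> {"name": "apply_moves", "arguments": {
  "steps": [
    {"hand": 100,"x": 0,"y": 0,"z": 0,"yaw": 0.143},
    {"hand": 100,"x": 0,"y": 0,"z": 0,"yaw": 0.143},
    {"hand": 100,"x": 0,"y": 0,"z": 0,"yaw": 0.143},
    {"hand": 100,"x": 0,"y": 0,"z": 0,"yaw": 0.143},
    {"hand": 100,"x": 0,"y": 0,"z": 0,"yaw": 0.143},
    {"hand": 100,"x": 0,"y": 0,"z": 0,"yaw": 0.143},
    {"hand": 100,"x": 0,"y": 0,"z": 0,"yaw": 0.143},
    {"hand": 100,"x": 0,"y": 0,"z": 0,"yaw": 0.143}
  ]
}}

```text
clock: 1.1
ee_pos: [0.1479, 0.6325, 0.2261]
tcp_rot: [[-0.191, 0.982, -0.0], [0.982, 0.191, -0.001], [-0.001, -0.001, -1.0]]
contact_force: [0.3, -0.5, 0.3]
opening: 0.0919
finger_force: 0.0
```

```bash
cat >> h.py <<'E'
def go(target,ang):
    """tool-frame shift (cm) and yaw (rad) left to reach world target with tool y at heading ang (deg)"""
    s=arm.observe(); R=np.array(s['tcp_rot']); p=np.array(s['ee_pos'])
    h=np.degrees(np.arctan2(R[1,1],R[0,1]))
    print('t',round(s['clock'],2),'p',p.round(4),'head',h.round(2),'tilt',R[:2,2].round(4),'open',round(s['opening'],4),'F',np.round(s['contact_force'],1),'q',np.round(s['joint_positions'],0))
    print('shift cm',(R.T@(np.array(target)-p)*100).round(2),'yaw',np.radians(h-ang).round(4))
E
python3 -c "
from h import *
go([.518,.280,.14],11.1)"
```

```text
t 1.1 p [0.1479 0.6325 0.2261] head 11.02 tilt [-0.0003 -0.0011] open 0.0919 F [ 0.3 -0.5  0.3] q [-71.  27. -11.  89.   6.  64. -72.]
shift cm [-41.67  29.59   8.64] yaw -0.0014
```

>>> {"name": "apply_moves", "arguments": {
  "steps": [
    {"hand": 100,"x": -4.17,"y": 2.96,"z": 0,"yaw": 0},
    {"hand": 100,"x": -4.17,"y": 2.96,"z": 0,"yaw": 0},
    {"hand": 100,"x": -4.17,"y": 2.96,"z": 0,"yaw": 0},
    {"hand": 100,"x": -4.17,"y": 2.96,"z": 0,"yaw": 0},
    {"hand": 100,"x": -4.17,"y": 2.96,"z": 0,"yaw": 0},
    {"hand": 100,"x": -4.17,"y": 2.96,"z": 0,"yaw": 0},
    {"hand": 100,"x": -4.17,"y": 2.96,"z": 0,"yaw": 0},
    {"hand": 100,"x": -4.17,"y": 2.96,"z": 0,"yaw": 0},
    {"hand": 100,"x": -4.17,"y": 2.96,"z": 0,"yaw": 0},
    {"hand": 100,"x": -4.17,"y": 2.96,"z": 0,"yaw": 0}
  ]
}}

```text
clock: 2.35
ee_pos: [0.5207, 0.2806, 0.2264]
tcp_rot: [[-0.196, 0.981, -0.001], [0.981, 0.196, -0.0], [-0.0, -0.001, -1.0]]
contact_force: [0.2, -0.2, 0.1]
opening: 0.0917
finger_force: 0.0
```

```bash
python3 -c "
from h import *
go([.518,.280,.009],11.1)"
```

```text
t 2.35 p [0.5207 0.2806 0.2264] head 11.3 tilt [-0.0006 -0.0002] open 0.0917 F [ 0.2 -0.2  0.1] q [-31.  21.  -0.  98.   0.  61. -20.]
shift cm [-1.000e-02 -2.600e-01  2.174e+01] yaw 0.0035
```

>>> {"name": "apply_moves", "arguments": {
  "steps": [
    {"hand": 100,"x": 0,"y": -0.25,"z": 4.5,"yaw": 0.003},
    {"hand": 100,"x": 0,"y": 0,"z": 4.5,"yaw": 0},
    {"hand": 100,"x": 0,"y": 0,"z": 4.5,"yaw": 0},
    {"hand": 100,"x": 0,"y": 0,"z": 4.0,"yaw": 0},
    {"hand": 100,"x": 0,"y": 0,"z": 2.5,"yaw": 0},
    {"hand": 100,"x": 0,"y": 0,"z": 1.4,"yaw": 0},
    {"hand": 100,"x": 0,"y": 0,"z": 0,"yaw": 0},
    {"hand": 100,"x": 0,"y": 0,"z": 0,"yaw": 0}
  ]
}}

```text
clock: 3.35
ee_pos: [0.5183, 0.2819, 0.0138]
tcp_rot: [[-0.193, 0.981, 0.002], [0.981, 0.193, 0.001], [0.001, 0.002, -1.0]]
contact_force: [0.5, -0.3, 0.3]
opening: 0.0922
finger_force: 0.0
```

```bash
python3 - <<'E'
from h import *
go([.518,.280,.009],11.1)
c=shot('side','s1')['color']
cv2.imwrite('pics/c3.png',cv2.resize(c[230:380,240:440],None,fx=4,fy=4,interpolation=cv2.INTER_CUBIC))
E
```

```text
t 3.35 p [0.5183 0.2819 0.0138] head 11.12 tilt [0.0015 0.0009] open 0.0922 F [ 0.5 -0.3  0.3] q [-31.  37.  -0. 106.   0.  37. -20.]
shift cm [-0.18 -0.07  0.48] yaw 0.0003
```

View pics/c3.png

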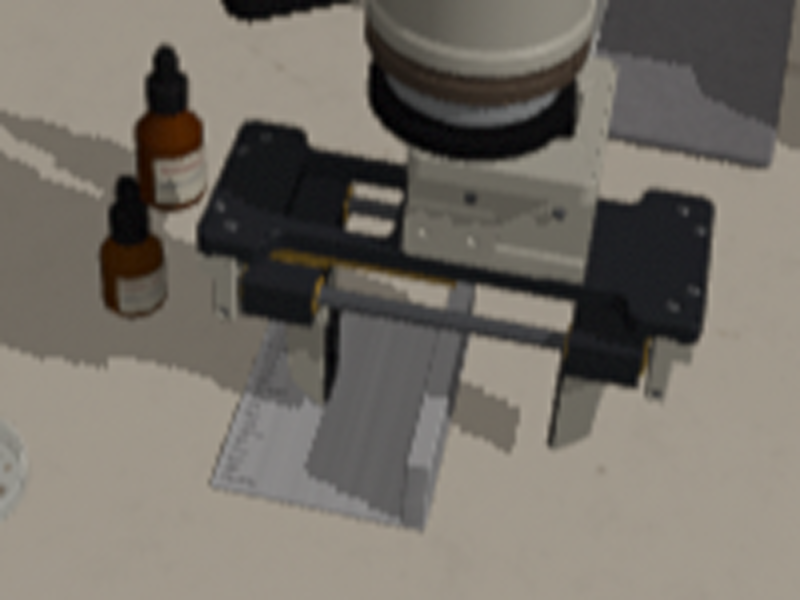

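The fingers straddle the upstand (around (430,400) in the crop) and both bottles are clear to the left. I'll go down slightly and grip.

>>> {"name": "apply_moves", "arguments": {
  "steps": [
    {"hand": 100,"x": -0.15,"y": 0,"z": 0.3,"yaw": 0},
    {"hand": 0,"x": 0,"y": 0,"z": 0,"yaw": 0},
    {"hand": 0,"x": 0,"y": 0,"z": 0,"yaw": 0},
    {"hand": 0,"x": 0,"y": 0,"z": 0,"yaw": 0},
    {"hand": 0,"x": 0,"y": 0,"z": 0,"yaw": 0},
    {"hand": 0,"x": 0,"y": 0,"z": 0,"yaw": 0},
    {"hand": 0,"x": 0,"y": 0,"z": 0,"yaw": 0},
    {"hand": 0,"x": 0,"y": 0,"z": 0,"yaw": 0}
  ],
  "squeeze": 50
}}

```text
clock: 4.4
ee_pos: [0.5178, 0.28, 0.0097]
tcp_rot: [[-0.193, 0.981, -0.0], [0.981, 0.193, 0.0], [0.0, -0.0, -1.0]]
contact_force: [0.9, -0.2, 1.0]
opening: 0.0258
finger_force: 0.0
```

>>> {"name": "apply_moves", "arguments": {
  "steps": [
    {"hand": 0,"x": 0,"y": 0,"z": 0,"yaw": 0},
    {"hand": 0,"x": 0,"y": 0,"z": 0,"yaw": 0},
    {"hand": 0,"x": 0,"y": 0,"z": 0,"yaw": 0},
    {"hand": 0,"x": 0,"y": 0,"z": 0,"yaw": 0}
  ]
}}

```text
clock: 4.9
ee_pos: [0.5178, 0.28, 0.0097]
tcp_rot: [[-0.193, 0.981, 0.0], [0.981, 0.193, 0.0], [0.0, 0.0, -1.0]]
contact_force: [0.7, 0.0, 0.1]
opening: 0.0099
finger_force: 50.0
```

>>> {"name": "apply_moves", "arguments": {
  "steps": [
    {"hand": 0,"x": 0,"y": 0,"z": -1.0,"yaw": 0},
    {"hand": 0,"x": 0,"y": 0,"z": -2.0,"yaw": 0},
    {"hand": 0,"x": 0,"y": 0,"z": -2.0,"yaw": 0},
    {"hand": 0,"x": 0,"y": 0,"z": 0,"yaw": 0}
  ]
}}

```text
clock: 5.4
ee_pos: [0.5197, 0.2811, 0.0627]
tcp_rot: [[-0.193, 0.981, 0.005], [0.981, 0.193, 0.003], [0.002, 0.005, -1.0]]
contact_force: [0.2, 0.1, -0.9]
opening: 0.0099
finger_force: 50.0
```

```bash
python3 -c "
from h import *
go([.440,-.053,.06],7.9)"
```

```text
t 5.4 p [0.5197 0.2811 0.0627] head 11.11 tilt [0.0046 0.0028] open 0.0099 F [ 0.2  0.1 -0.9] q [-31.  32.  -0. 105.   0.  42. -20.]
shift cm [-31.25 -14.27   0.14] yaw 0.0561
```

>>> {"name": "apply_moves", "arguments": {
  "steps": [
    {"hand": 0,"x": -2.0,"y": -0.9,"z": 0,"yaw": 0},
    {"hand": 0,"x": -3.8,"y": -1.75,"z": 0,"yaw": 0},
    {"hand": 0,"x": -4.5,"y": -2.05,"z": 0,"yaw": 0},
    {"hand": 0,"x": -4.5,"y": -2.05,"z": 0,"yaw": 0},
    {"hand": 0,"x": -4.5,"y": -2.05,"z": 0,"yaw": 0},
    {"hand": 0,"x": -4.5,"y": -2.05,"z": 0,"yaw": 0},
    {"hand": 0,"x": -3.8,"y": -1.75,"z": 0,"yaw": 0},
    {"hand": 0,"x": -2.4,"y": -1.1,"z": 0,"yaw": 0},
    {"hand": 0,"x": -1.25,"y": -0.57,"z": 0,"yaw": 0.056},
    {"hand": 0,"x": 0,"y": 0,"z": 0,"yaw": 0}
  ]
}}

```text
clock: 6.65
ee_pos: [0.4371, -0.0551, 0.0594]
tcp_rot: [[-0.134, 0.991, -0.001], [0.991, 0.134, -0.0], [-0.0, -0.001, -1.0]]
contact_force: [-0.2, -0.2, -0.5]
opening: 0.0098
finger_force: 50.0
```

```bash
python3 - <<'E'
from h import *
go([.440,-.053,.06],7.9)
t=shot('top','t2')['color'];s=shot('side','s2')['color']
A=cv2.resize(t[220:370,330:480],None,fx=4,fy=4,interpolation=cv2.INTER_CUBIC)
cv2.imwrite('pics/c4.png',A)
cv2.imwrite('pics/c5.png',cv2.resize(s[160:300,300:500],None,fx=4,fy=4,interpolation=cv2.INTER_CUBIC))
E
```

```text
t 6.65 p [ 0.4371 -0.0551  0.0594] head 7.71 tilt [-0.001  -0.0002] open 0.0098 F [-0.2 -0.2 -0.5] q [  1.  21.   3. 126.  -2.  33.  13.]
shift cm [ 0.17  0.31 -0.06] yaw -0.0033
```

View pics/c4.png

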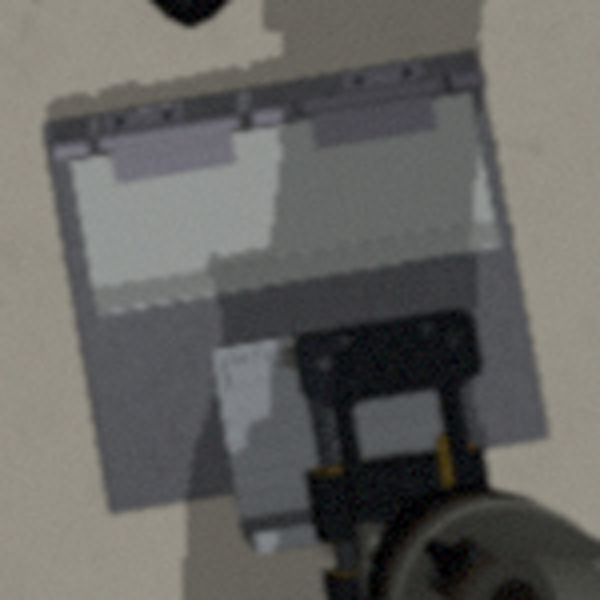

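View pics/c5.png

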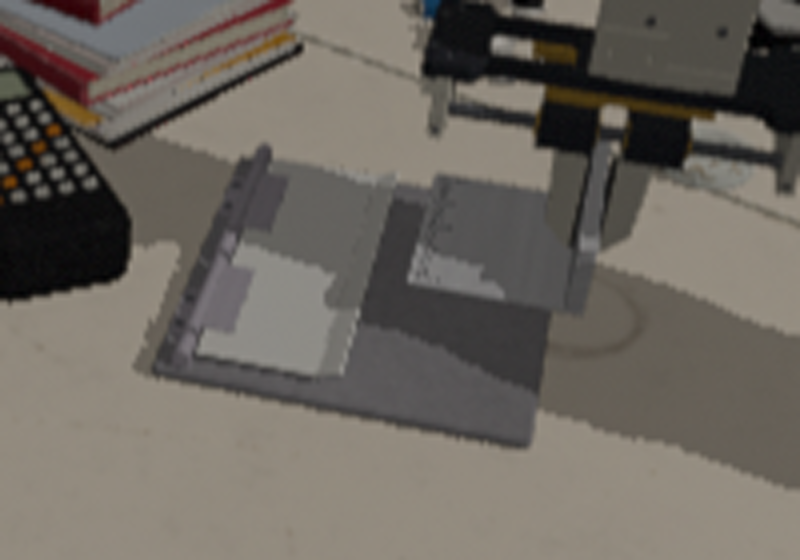

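The grasp held and the scale hangs level. In the top view the scale's front-left corner is at (383.8,307.5) and the lip runs (355,298.3)–(455,281.3). In the side view the lip runs (386.3,253.8)–(398.8,203.8), with the scale edge parallel in front of it.

```bash
python3 - <<'E'
from fit import *
t,s='t2','s2'
bd=[('top0',(357.5,348),(-120,110,10)),('top0',(467,329),(-120,-110,10)),('top0',(341.3,250.8),(75,110,10)),('top0',(450,233.3),(75,-110,10)),
(t,(355,298.5),(-22,100,20)),(t,(455,281.3),(-22,-100,20)),
(s,(431.75,271.3),(-120,110,0)),(s,(338.8,253.3),(75,110,0)),(s,(386.2,253.8),(-22,100,20)),(s,(398.7,203.7),(-22,-100,20))]
sc=[(t,(383.75,307.5),(44,55,3)),(t,(395,358),(-45,55,40)),(s,(402,230.5),(44,55,3)),(s,(408.75,203.75),(44,-55,3)),(s,(445,238.3),(-45,55,0))]
for o,x,z in((bd,[.563,-.036,.14],0),(sc,[.48,-.05,.14],.0497)):
  for n in (0,'t','s'):
    sub=[k for k in o if not n or k[0][0]==n]
    q,r=fit(sub,x,z); print(n,q[:2].round(4),np.degrees(q[2]).round(2),r.round(1).tolist() if not n else '')
E
```

```text
0 [ 0.5635 -0.0358] 8.1 [[0.2, 1.0], [1.3, 0.9], [-0.6, -0.2], [-0.2, -1.2], [-0.5, 0.2], [0.5, 0.1], [0.2, 1.5], [-1.7, 0.5], [-1.1, -1.3], [0.8, -1.3]]
t [ 0.5638 -0.0357] 7.87 
s [ 0.5636 -0.0367] 8.9 
0 [ 0.4762 -0.0502] 7.9 [[-0.9, -0.2], [-0.4, 0.7], [-0.4, -2.0], [-0.0, -2.4], [0.6, -0.5]]
t [ 0.4762 -0.0514] 7.42 
s [ 0.4748 -0.0444] 8.16
```

```bash
python3 -c "
from h import *
go([.4398,-.0534,.0215],8.0)"
```

```text
t 6.75 p [ 0.438  -0.0533  0.0596] head 7.97 tilt [-0.0001  0.0004] open 0.0097 F [ 0.9  0.4 -1.1] q [  1.  21.   3. 126.  -2.  33.  13.]
shift cm [-0.04  0.17  3.81] yaw -0.0005
```

>>> {"name": "apply_moves", "arguments": {
  "steps": [
    {"hand": 0,"x": 0,"y": 0.17,"z": 1.2,"yaw": 0},
    {"hand": 0,"x": 0,"y": 0,"z": 1.2,"yaw": 0},
    {"hand": 0,"x": 0,"y": 0,"z": 0.9,"yaw": 0},
    {"hand": 0,"x": 0,"y": 0,"z": 0.4,"yaw": 0},
    {"hand": 0,"x": 0,"y": 0,"z": 0,"yaw": 0},
    {"hand": 0,"x": 0,"y": 0,"z": 0,"yaw": 0}
  ]
}}

```text
clock: 7.5
ee_pos: [0.4399, -0.054, 0.0229]
tcp_rot: [[-0.137, 0.991, 0.0], [0.991, 0.137, -0.0], [-0.0, 0.0, -1.0]]
contact_force: [-0.6, -0.2, -0.8]
opening: 0.0097
finger_force: 50.0
```

>>> {"name": "apply_moves", "arguments": {
  "steps": [
    {"hand": 0,"x": 0,"y": 0,"z": 0.1,"yaw": 0},
    {"hand": 0,"x": 0,"y": 0,"z": 0,"yaw": 0}
  ]
}}

```text
clock: 7.75
ee_pos: [0.4398, -0.054, 0.0219]
tcp_rot: [[-0.138, 0.99, 0.0], [0.99, 0.138, 0.0], [-0.0, 0.0, -1.0]]
contact_force: [0.2, -0.6, -1.0]
opening: 0.0097
finger_force: 50.0
```

>>> {"name": "apply_moves", "arguments": {
  "steps": [
    {"hand": 0,"x": 0,"y": 0,"z": 0.1,"yaw": 0},
    {"hand": 0,"x": 0,"y": 0,"z": 0,"yaw": 0}
  ]
}}

```text
clock: 8.0
ee_pos: [0.4396, -0.0539, 0.0207]
tcp_rot: [[-0.138, 0.99, -0.0], [0.99, 0.138, 0.0], [0.0, -0.0, -1.0]]
contact_force: [0.8, 1.4, -0.7]
opening: 0.0098
finger_force: 50.0
```

>>> {"name": "apply_moves", "arguments": {
  "steps": [
    {"hand": 0,"x": 0,"y": 0,"z": 0.06,"yaw": 0},
    {"hand": 0,"x": 0,"y": 0,"z": 0,"yaw": 0}
  ]
}}

```text
clock: 8.25
ee_pos: [0.4396, -0.054, 0.02]
tcp_rot: [[-0.138, 0.99, -0.0], [0.99, 0.138, 0.0], [0.0, -0.0, -1.0]]
contact_force: [-0.2, -1.0, -1.1]
opening: 0.0095
finger_force: 50.0
```

>>> {"name": "apply_moves", "arguments": {
  "steps": [
    {"hand": 0,"x": 0,"y": 0,"z": 0.06,"yaw": 0},
    {"hand": 0,"x": 0,"y": 0,"z": 0,"yaw": 0}
  ]
}}

```text
clock: 8.5
ee_pos: [0.4397, -0.054, 0.0197]
tcp_rot: [[-0.138, 0.99, 0.0], [0.99, 0.138, 0.0], [0.0, 0.0, -1.0]]
contact_force: [-1.6, 0.1, 2.4]
opening: 0.0094
finger_force: 50.0
```

```bash
python3 - <<'E'
from h import *
go([.4903,-.0463,.0205],8.0)
s=shot('side','s3')['color']
cv2.imwrite('pics/c6.png',cv2.resize(s[190:280,370:460],None,fx=6,fy=6,interpolation=cv2.INTER_CUBIC))
E
```

```text
t 8.5 p [ 0.4397 -0.054   0.0197] head 7.91 tilt [0.0001 0.    ] open 0.0094 F [-1.6  0.1  2.4] q [  2.  26.   2. 126.  -2.  28.  13.]
shift cm [ 0.06  5.11 -0.08] yaw -0.0016
```

View pics/c6.png

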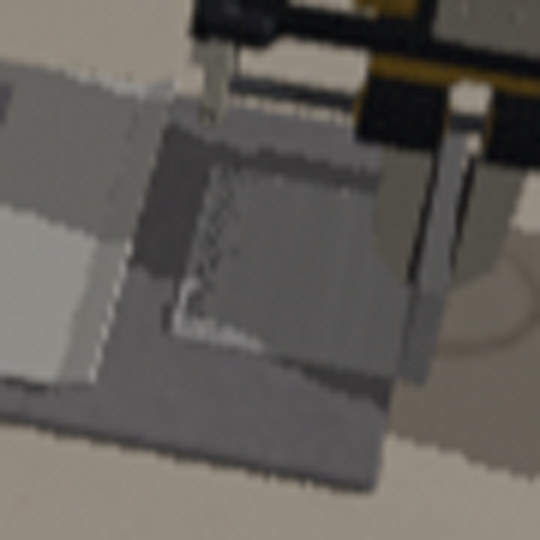

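Contact with the board at TCP z = 19.7 mm, as expected. The scale lies flat, with its edge (180,325)–(210,160) in the crop parallel to the lip (95,380)–(165,85). I'll raise it 0.6 mm and slide it in.

>>> {"name": "apply_moves", "arguments": {
  "steps": [
    {"hand": 0,"x": 0.05,"y": 0,"z": -0.07,"yaw": -0.001},
    {"hand": 0,"x": 0,"y": 0.4,"z": 0,"yaw": 0},
    {"hand": 0,"x": 0,"y": 0.5,"z": 0,"yaw": 0},
    {"hand": 0,"x": 0,"y": 0.5,"z": 0,"yaw": 0},
    {"hand": 0,"x": 0,"y": 0.4,"z": 0,"yaw": 0},
    {"hand": 0,"x": 0,"y": 0.3,"z": 0,"yaw": 0},
    {"hand": 0,"x": 0,"y": 0.3,"z": 0,"yaw": 0},
    {"hand": 0,"x": 0,"y": 0,"z": 0,"yaw": 0}
  ]
}}

```text
clock: 9.55
ee_pos: [0.4636, -0.0501, 0.0202]
tcp_rot: [[-0.139, 0.99, 0.0], [0.99, 0.139, 0.0], [-0.0, 0.0, -1.0]]
contact_force: [0.1, 0.4, -1.3]
opening: 0.0095
finger_force: 50.0
```

```bash
python3 -c "
from h import *
go([.4903,-.0463,.0203],8.0)"
```

```text
t 9.55 p [ 0.4636 -0.0501  0.0202] head 7.97 tilt [0.0002 0.    ] open 0.0095 F [ 0.1  0.4 -1.3] q [  1.  28.   2. 123.  -2.  29.  13.]
shift cm [ 0.01  2.7  -0.01] yaw -0.0006
```

>>> {"name": "apply_moves", "arguments": {
  "steps": [
    {"hand": 0,"x": 0,"y": 0.3,"z": 0,"yaw": 0},
    {"hand": 0,"x": 0,"y": 0.4,"z": 0,"yaw": 0},
    {"hand": 0,"x": 0,"y": 0.4,"z": 0,"yaw": 0},
    {"hand": 0,"x": 0,"y": 0,"z": 0,"yaw": 0}
  ]
}}

```text
clock: 10.05
ee_pos: [0.4748, -0.0485, 0.0203]
tcp_rot: [[-0.139, 0.99, 0.001], [0.99, 0.139, 0.0], [-0.0, 0.001, -1.0]]
contact_force: [0.1, 0.5, -1.6]
opening: 0.0098
finger_force: 50.0
```

>>> {"name": "apply_moves", "arguments": {
  "steps": [
    {"hand": 0,"x": 0,"y": 0.4,"z": 0,"yaw": 0},
    {"hand": 0,"x": 0,"y": 0.4,"z": 0,"yaw": 0},
    {"hand": 0,"x": 0,"y": 0.4,"z": 0,"yaw": 0},
    {"hand": 0,"x": 0,"y": 0.4,"z": 0,"yaw": 0},
    {"hand": 0,"x": 0,"y": 0,"z": 0,"yaw": 0},
    {"hand": 0,"x": 0,"y": 0,"z": 0,"yaw": 0}
  ]
}}

```text
clock: 10.8
ee_pos: [0.4899, -0.0464, 0.0201]
tcp_rot: [[-0.139, 0.99, -0.0], [0.99, 0.139, 0.0], [0.0, -0.0, -1.0]]
contact_force: [0.1, 0.0, -0.6]
opening: 0.0096
finger_force: 50.0
```

```bash
python3 - <<'E'
from h import *
go([.4903,-.0463,.0203],8.0)
s=shot('side','s4')['color'];t=shot('top','t4')['color']
A=cv2.resize(s[190:280,330:460],None,fx=4,fy=4,interpolation=cv2.INTER_CUBIC)
B=cv2.resize(t[230:320,340:410],None,fx=4,fy=4,interpolation=cv2.INTER_CUBIC)
cv2.imwrite('pics/c7.png',np.hstack([A,B]))
E
```

```text
t 10.8 p [ 0.4899 -0.0464  0.0201] head 7.96 tilt [-0.0003  0.    ] open 0.0096 F [ 0.1  0.  -0.6] q [  0.  29.   2. 120.  -2.  31.  12.]
shift cm [ 0.    0.04 -0.02] yaw -0.0006
```

View pics/c7.png

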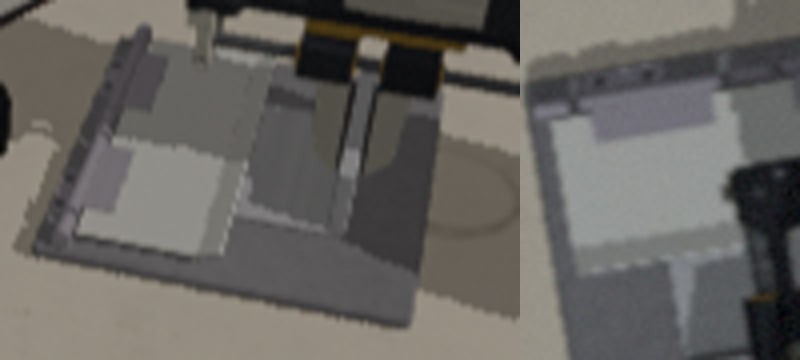

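The scale is under the lip and the flap hasn't moved: in the side crop its lip still runs (225,255)–(270,65). No contact forces showed up. Now I press.

>>> {"name": "apply_moves", "arguments": {
  "steps": [
    {"hand": 0,"x": 0,"y": 0.1,"z": 0,"yaw": 0},
    {"hand": 0,"x": 0,"y": 0,"z": 0.08,"yaw": 0},
    {"hand": 0,"x": 0,"y": 0,"z": 0.08,"yaw": 0},
    {"hand": 0,"x": 0,"y": 0,"z": 0,"yaw": 0}
  ],
  "squeeze": 60
}}

```text
clock: 11.4
ee_pos: [0.4913, -0.0462, 0.0197]
tcp_rot: [[-0.139, 0.99, 0.0], [0.99, 0.139, 0.0], [0.0, 0.0, -1.0]]
contact_force: [-3.7, 0.4, 12.0]
opening: 0.0095
finger_force: 60.0
```

>>> {"name": "apply_moves", "arguments": {
  "steps": [
    {"hand": 0,"x": 0,"y": 0,"z": 0.1,"yaw": 0},
    {"hand": 0,"x": 0,"y": 0,"z": 0,"yaw": 0}
  ]
}}

```text
clock: 11.65
ee_pos: [0.4913, -0.0463, 0.0196]
tcp_rot: [[-0.138, 0.99, 0.0], [0.99, 0.138, 0.0], [0.0, 0.0, -1.0]]
contact_force: [-7.3, 1.3, 23.8]
opening: 0.0098
finger_force: 60.0
```

>>> {"name": "apply_moves", "arguments": {
  "steps": [
    {"hand": 0,"x": 0,"y": 0,"z": 0.03,"yaw": 0},
    {"hand": 0,"x": 0,"y": 0,"z": 0,"yaw": 0},
    {"hand": 0,"x": 0,"y": 0,"z": 0,"yaw": 0},
    {"hand": 0,"x": 0,"y": 0,"z": 0,"yaw": 0},
    {"hand": 0,"x": 0,"y": 0,"z": 0,"yaw": 0},
    {"hand": 0,"x": 0,"y": 0,"z": 0,"yaw": 0}
  ]
}}

```text
clock: 12.4
ee_pos: [0.4913, -0.0462, 0.0196]
tcp_rot: [[-0.138, 0.99, 0.0], [0.99, 0.138, 0.0], [0.0, 0.0, -1.0]]
contact_force: [-8.0, 0.8, 26.8]
opening: 0.0097
finger_force: 60.0
```

```bash
python3 - <<'E'
from h import *
go([.4903,-.0463,.0197],8.0); print(arm.observe()['ft_torque'])
s=shot('side','s5')['color']
cv2.imwrite('pics/c8.png',cv2.resize(s[180:290,330:460],None,fx=5,fy=5,interpolation=cv2.INTER_CUBIC))
u=np.array([.9903,.1392,0]);n=np.array([-.1392,.9903,0]);B=np.array([.5636,-.036,0])
for p in((-22,100,20),(-22,-100,20),(-118,0,10)): print('lip/', proj('s5',B+u*p[0]/1e3+n*p[1]/1e3+[0,0,p[2]/1e3]))
E
```

```text
t 12.4 p [ 0.4913 -0.0462  0.0196] head 7.96 tilt [0.0004 0.0003] open 0.0097 F [-8.   0.8 26.8] q [  0.  30.   2. 119.  -2.  31.  12.]
shift cm [ 0.01 -0.1  -0.01] yaw -0.0007
[ 0.05109743  1.76157371 -0.00933534]
lip/ [385.02909689 252.38609295]
lip/ [399.52794121 202.35270399]
lip/ [436.41320905 237.22805716]
```

View pics/c8.png

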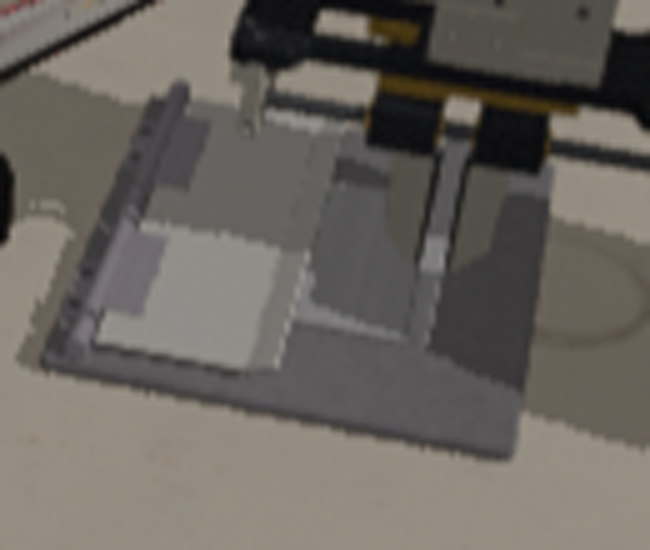

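The scale lies flat under the lip, and the lip (crop (278,370)–(340,125), i.e. (385.6,254)–(398,205)) is still at its rest position. The press is steady at 27 N. Handing in.

```bash
python3 -c "
from plant import arm
print(arm.sign_off())"
```

```text
the job is handed in; nothing more can be done
None
```

The job is handed in: the scale's front edge is about 32 mm (by estimate) in under the middle of the flap's lip, the flap is at rest, and the arm is still pressing the scale flat on the board with about 27 N; I kept the arm clear of the bottles and dish but did not re-image them at the end.

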